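Re-sort the panel saw accessories onto their rests

TASK

The three saw accessories each stand on the wrong plywood rest. Rearrange them so that each stands centred on the rest whose outline matches its foot (push block on the long rest, round clamp foot on the round rest, fence stop on the square rest), with the push block and the fence stop turned to line up with the edges of their rests; on the way, let one of them stand, let go of, on about the middle of the empty black rubber mat. Keep them upright, set them down without dropping them, and leave the tape measure, glue bottle and spanner where they are.

Things in the scene. Friction and masses are not known exactly. Their poses are not given: they have to be found in the camera images.
- push_block: Wooden push block for feeding work past the saw. It stands upright at the start and at the end; its origin is the centre of its underside, z up (sizes in mm). Sole 150 (x) by 46 (y) by 20 high; on its middle an upright wooden grip 90 (x) by 24 (y), from z 20 to z 75. Take it across y by the grip. About 0.25 kg.
- clamp_foot: Round pressure foot of a clamp: black and dark steel disc, 80 mm diameter, 14 high, with an upright bare steel stem 28 in diameter in its middle, from z 14 to z 75. It stands upright at the start and at the end; its origin is the centre of its underside, z up (sizes in mm). Round: its yaw does not matter. About 0.4 kg.
- fence_stop: Aluminium fence stop: square foot 76 by 76, 14 high, with an upright aluminium rib in its middle, 64 long (x) and 18 thick (y), from z 14 to z 69. It stands upright at the start and at the end; its origin is the centre of its underside, z up (sizes in mm). Take it across y by the rib. About 0.35 kg.
- rest_long: Fixed oblong plywood rest, 175 (x) by 70 (y), 12 mm thick, flat. Origin: centre of its underside on the table (its top is 12 mm above). Place of the push block, its long side along the rest's long side (x to x, either way round). The fence stop stands on it at the start.
- rest_round: Fixed round plywood rest, 110 mm diameter, 12 mm thick, flat. Origin: centre of its underside on the table. Place of the clamp foot. The push block stands on it at the start.
- rest_square: Fixed square plywood rest, 110 by 110 mm (sides along x and y), 12 mm thick, flat. Origin: centre of its underside on the table. Place of the fence stop, sides parallel (any quarter turn). The clamp foot stands on it at the start.
- mat: Fixed flat ribbed black rubber mat, 120 (x) by 100 (y), 5 mm thick, empty at the start: the free spot for parking. Origin: centre of its underside on the table.
- tape: Bystander: black tape measure case standing on the table, 70 (x) by 42 (y) by 62 mm high. Origin: centre of its underside.
- glue: Bystander: pale plastic glue bottle with an orange cap, 56 mm diameter, 130 mm high. Origin: centre of its underside.
- spanner: Bystander: steel spanner lying flat on the table, 170 mm long (along x). Origin: on its underside near the middle.
There are look-alikes about, which are no part of the job. Leave any purple or yellow look-alike of the rest_long alone. What is shaped like the clamp_foot but turquoise is not meant.

How it is judged (in metres and radians):
On the way:
1. one of the three accessories stands, let go of, upright and at rest on the rubber mat, its centre within 40 mm of the mat's (((horizontal distance between push_block and mat below 0.04 m and z of push_block in the frame of mat between 0.001 and 0.01 m and linear speed of push_block below 0.02 m/s and angular speed of push_block below 0.2 rad/s and angle between push_block's own z axis and vertical below 0.1 rad and contact force between push_block and the fingers below 0.1 N) or (horizontal distance between clamp_foot and mat below 0.04 m and z of clamp_foot in the frame of mat between 0.001 and 0.01 m and linear speed of clamp_foot below 0.02 m/s and angular speed of clamp_foot below 0.2 rad/s and angle between clamp_foot's own z axis and vertical below 0.1 rad and contact force between clamp_foot and the fingers below 0.1 N) or (horizontal distance between fence_stop and mat below 0.04 m and z of fence_stop in the frame of mat between 0.001 and 0.01 m and linear speed of fence_stop below 0.02 m/s and angular speed of fence_stop below 0.2 rad/s and angle between fence_stop's own z axis and vertical below 0.1 rad and contact force between fence_stop and the fingers below 0.1 N))), for 0.2 s.
At the end, for the whole second after the job is handed in: Push block on long rest, clamp foot on round rest, fence stop on square rest: each within 12 mm of centre, upright (0.1 rad), resting, released, still; push block aligned with its rest within 0.2 rad (either way), fence stop likewise (any quarter turn) (horizontal distance between push_block and rest_long below 0.012 m and z of push_block in the frame of rest_long between 0.008 and 0.017 m and linear speed of each of push_block, clamp_foot, fence_stop below 0.02 m/s and angular speed of each of push_block, clamp_foot, fence_stop below 0.2 rad/s and angle between each of push_block, clamp_foot, fence_stop's own z axis and vertical below 0.1 rad and contact force between each of push_block, clamp_foot, fence_stop and the fingers below 0.1 N and horizontal distance between clamp_foot and rest_round below 0.012 m and z of clamp_foot in the frame of rest_round between 0.008 and 0.017 m and horizontal distance between fence_stop and rest_square below 0.012 m and z of fence_stop in the frame of rest_square between 0.008 and 0.017 m and angle between the x axis of push_block and the x axis of rest_long, either way round below 0.2 rad and (angle between the x axis of fence_stop and the x axis of rest_square, either way round below 0.2 rad or angle between the x axis of fence_stop and the y axis of rest_square, either way round below 0.2 rad)); the robot touches nothing.
It fails at once if the tape measure, glue bottle or spanner is shifted by more than 25 mm, or tipped by more than 0.5 rad (distance of any of tape, glue, spanner from where it was at the start of the episode above 0.025 m or angle between any of tape, glue, spanner's own z axis and vertical above 0.5 rad).
It fails at once if an accessory is tipped by more than 0.5 rad (angle between any of push_block, clamp_foot, fence_stop's own z axis and vertical above 0.5 rad).
It fails at once if an accessory is dropped (falls freely at more than 0.8 m/s, a drop of over 30 mm) ((linear speed of push_block above 0.8 m/s and contact force between push_block and the fingers below 0.1 N) or (linear speed of clamp_foot above 0.8 m/s and contact force between clamp_foot and the fingers below 0.1 N) or (linear speed of fence_stop above 0.8 m/s and contact force between fence_stop and the fingers below 0.1 N)).
It also fails if it takes over 125 s, if anything falls off the work surface, if the arm or the gripper's body presses on something with over 40 N, if the wrist force passes 120 N, or if a joint passes its speed limit or range.

ROBOT

A 6-joint arm with a two-finger parallel gripper is mounted at the origin on the work surface. World frame = base frame: x ahead of the robot, y to its left, z up, the work surface at z = 0. Lengths are in mm, angles in degrees, forces in N, time in s.
With the tool pointing down it reaches from about 375 to 975 mm from the base axis. Payload 3.8 kg.
Tool frame: the origin (TCP) lies on the centre line of the jaws, within the pads' length; the fingertips stand 11 mm ahead of it and the grasp point (between the pads) lies 8 mm behind it (bot.finger_overhang is the distance from the TCP to the fingertips, in mm); z points along the fingers, y is the line along which they close (so a half turn about z gives the same grasp; the last joint's range is limited). The gripper opens to 85 mm and grips with 20 to 120 N. Pads are 22 mm wide; open, the fingers measure 114 mm over their backs; the gripper's body (76 mm by 85 mm) begins 54 mm behind the grasp point. The pads swing forward as they close: fully open they stand 13 mm farther back than shut.
Start: joints at [74.891, 15.12, 91.902, -0, 72.978, -2.114], TCP at [151.779, 657.709, 242.28] pointing down, gripper open.
Joint ranges: [-150.88, 150.88], [-54.13, 125.18], [17.81, 147.31], [-75.09, 255.09], [0, 152.58], [-146.25, 146.25]. Speed limits (degrees/s): [147.25, 147.25, 180, 180, 180, 180].

INTERFACE

Orientations are given as a 3x3 rotation matrix whose columns are the frame's x, y, z axes.
In Python, from plant import bot gives the robot as it stands.
- The arm moves only by the tool move_arm, never from a script. Its argument "steps" is one flat list of numbers, 6 for each row, row after row: the shift along the tool's x, y, z normalised to -1 to 1, where 1 is 150 mm, then the turn, a rotation vector about the tool's x, y, z normalised to -1 to 1, where 1 is pi rad. A call has exactly 8 rows; each row is the pose to reach, as a shift and turn from the pose commanded when the call began, along the tool's axes at that moment, turning the shorter way round; what a row does not reach only later rows make up. A row lasts 1/10 s, in which the tool goes at most 50 mm and 8.59 degrees, less where a joint would pass 70% of its speed; a pose out of reach is approached as far as the arm can. A call with a number of a shift or a turn outside -1 to 1 is refused whole. A call with a gripper value outside its range is refused whole. "grip" is the opening, from -1 (shut) to 1 (fully open), set as the call begins (left out, the last holds). The fingers move at their own pace and stop on an object; "grip_force" is the grip in N (left out, the last holds). Time passes only in rows, so rows that repeat a pose let the fingers close, or fill a call up. It gives the time, the measured TCP pose, the force, the opening and the grip force at its end, in the units of the state.
- bot.state(): the state, without advancing time (a new reading comes with each control period).
- bot.grab_frame(name): name is "side" or "top" or "wrist"; returns a dict with "frame" (384x512x3 uint8, red, green, blue), "fx", "fy", "cx", "cy" (pixels), "origin" and "orientation" of the camera in the world; the wrist camera has in their place "hand_eye" (4x4, takes a point from camera to tool coordinates, whose origin is the TCP and whose axes are the flange's). Camera axes: x right, y down, z forward; pixel columns grow to the right and rows downward; lengths in mm; the calibration is good to about 2 mm. A picture is of the moment at which its call begins: read the wrist's pose just before it. There is no depth.
- bot.finish_job(): hands the job in; it is judged then, once.
The state is a dict: "clock": time; "q": joint angles; "dq": joint speeds; "effort": joint torques, N m; "tool_pos": TCP position; "tcp_rot": TCP orientation; "contact_force": force on the tool from outside, world axes, zero at the start; "torque": the same for the moment, N m; "finger_gap": finger opening in mm; "gripper_force": force on a finger pad.
Only numpy, scipy, OpenCV 4.12 (cv2) and the standard library are available. Lean on these libraries where they do the work, as an engineer would, in place of code of your own. Each camera call takes 0.05 s, during which the arm holds its last target. There are 200 camera calls.

## Working session

There is one attempt and no reset: what is moved stays moved. The work goes in short steps, Python scripts to look and compute and a tool call to move; the robot and the scene stay as the last step left them, time stands still between calls to the robot, and variables do not carry over. Pictures are saved under pics/ and viewed, at most 14 in all, crops included, and the job is handed in when it is done.

Besides the shell and the picture viewer there is one more tool, called after ">>>" as name(argument=value, ...), one argument or row to a line, values as JSON. move_arm: Moves the arm, as the interface text tells. Scaled input: -1 to 1 covers 150 mm each way for a shift and pi rad each way for a turn. Its arguments: {"type":"object","properties":{"steps":{"type":"array","items":{"type":"number"}},"grip":{"type":"number"},"grip_force":{"type":"number"}},"required":["steps"]}

```bash
mkdir -p pics; ls; python3 - <<'E'
from plant import bot
import cv2,pickle
s=bot.state();print(s['clock'],s['tool_pos'],s['tcp_rot'],s['finger_gap'])
D={}
for n in('top','side','wrist'):
    f=bot.grab_frame(n);D[n]=f
    cv2.imwrite(f'pics/{n}0.png',f['frame'][:,:,::-1])
    print(n,{k:v for k,v in f.items() if k!='frame'})
pickle.dump(D,open('d0.pkl','wb'))
E
```

```text
pics
0.0 [151.58379723 657.02583879 240.94463053] [[-9.74382029e-01  2.24898342e-01 -6.29989771e-04]
 [ 2.24899191e-01  9.74379595e-01 -2.18148606e-03]
 [ 1.23236580e-04 -2.26728500e-03 -9.99997422e-01]] 85.14319938359293
top {'fx': 349.6252355468166, 'fy': 349.6252355468166, 'cx': 258.0911537666148, 'cy': 194.13150617515007, 'origin': array([ 480.9958304 ,  123.07621246, 1009.84831613]), 'orientation': array([[-0.00420513, -0.99280862,  0.11963846],
       [-0.99998806,  0.00447265,  0.00196772],
       [-0.00248867, -0.11962876, -0.99281558]])}
side {'fx': 371.9245479700839, 'fy': 371.9245479700839, 'cx': 254.4113174017866, 'cy': 190.51681775546712, 'origin': array([ 525.51883851, 1113.90082405,  615.43360236]), 'orientation': array([[-0.99647607, -0.05643012,  0.06205714],
       [-0.08202535,  0.50097033, -0.86156867],
       [ 0.01752964, -0.86362282, -0.50383365]])}
wrist {'fx': 322.9116376047037, 'fy': 322.9116376047037, 'cx': 251.77014656630269, 'cy': 190.8586582655826, 'hand_eye': array([[-4.99203130e-05, -9.57543264e-01, -2.88289602e-01,
         7.27594182e+01],
       [ 9.99999288e-01, -3.91492400e-04,  1.12716737e-03,
         9.50913487e-02],
       [-1.19217471e-03, -2.88289341e-01,  9.57542602e-01,
        -1.32173556e+02],
       [ 0.00000000e+00,  0.00000000e+00,  0.00000000e+00,
         1.00000000e+00]])}
```

View pics/top0.png

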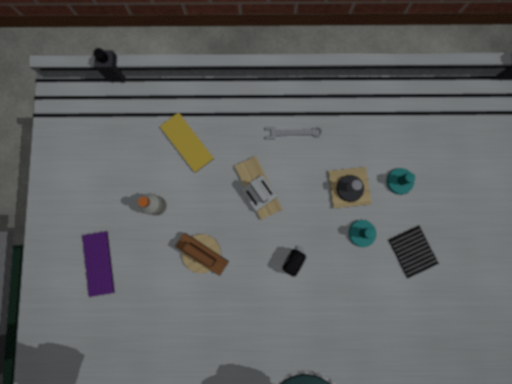

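View pics/side0.png

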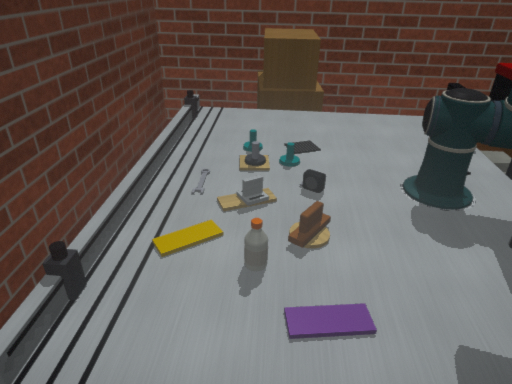

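The top picture shows the following (u,v):
- fence stop on the long rest at (258,188)
- clamp foot on the square rest at (349,187)
- push block on the round rest at (202,253)
- mat at (413,251)
- turquoise decoys at (400,180) and (362,233)
- tape at (293,262), glue at (148,204), spanner at (292,132)

The side picture shows the same layout.

```bash
cat > h.py <<'E'
import numpy as np,cv2
def cam(f,s=None):
    K=np.array([[f['fx'],0,f['cx']],[0,f['fy'],f['cy']],[0,0,1]])
    if 'origin' in f: return K,np.array(f['orientation']),np.array(f['origin'])
    H=f['hand_eye'];R=s['tcp_rot'];return K,R@H[:3,:3],R@H[:3,3]+s['tool_pos']
def ray(C,uv,z):
    K,R,o=C;uv=np.atleast_2d(uv).astype(float)
    d=(R@np.linalg.inv(K)@np.c_[uv,np.ones(len(uv))].T).T
    return o+d*((z-o[2])/d[:,2])[:,None]
def proj(C,P):
    K,R,o=C;c=(K@R.T@(np.atleast_2d(P)-o).T).T;return c[:,:2]/c[:,2:]
def rect(pts):  # minAreaRect of world xy: centre, long,short, angle of long side
    (c,(w,h),a)=cv2.minAreaRect(np.float32(pts[:,:2]))
    if w<h:w,h,a=h,w,a+90
    return np.round(c,1),round(w,1),round(h,1),round((a+90)%180-90,1)
def tooltgt(s,p): # world displacement -> tool-axis units of 150mm
    return np.round(s['tcp_rot'].T@(np.array(p)-s['tool_pos'])/150,3)
E
python3 - <<'E'
from h import *;import pickle
D=pickle.load(open('d0.pkl','rb'));f=D['top'];C=cam(f)
for n,uv,z in [('yel',(187,142),6),('fence',(260,189),40),('long',(258,188),12),('clamp',(349,187),26),('turq1',(400,180),20),('turq2',(362,233),20),('mat',(413,251),5),('tape',(293,262),40),('push',(202,253),40),('glue',(150,205),60),('span',(292,132),3)]:
    print(n,ray(C,uv,z)[0].round(0))
hsv=cv2.cvtColor(f['frame'],cv2.COLOR_RGB2HSV)
for n,u,v in [('ply sq',335,173),('ply long',243,166),('ply long2',273,210),('ply round',195,240),('push',190,244),('mat',413,240),('tbl',300,200),('clamp',342,190)]: print(n,hsv[v,u])
m=cv2.inRange(hsv,(8,50,60),(28,255,255))
n,l,st,ce=cv2.connectedComponentsWithStats(m)
for i in range(1,n):
    if st[i,4]>150:
        p=np.argwhere(l==i)[:,::-1];print(ce[i].round(),st[i,4],rect(ray(C,p,12)))
m=cv2.inRange(hsv,(0,0,0),(180,255,60));n,l,st,ce=cv2.connectedComponentsWithStats(cv2.morphologyEx(m,cv2.MORPH_CLOSE,np.ones((7,7))))
for i in range(1,n):
    if 300<st[i,4]<5000:
        p=np.argwhere(l==i)[:,::-1];print(ce[i].round(),st[i,4],rect(ray(C,p,5)))
E
```

```text
yel [758. 334.   6.]
fence [612. 120.  40.]
long [619. 125.  12.]
clamp [ 619. -133.   26.]
turq1 [ 639. -281.   20.]
turq2 [ 489. -167.   20.]
mat [ 438. -314.    5.]
tape [411.  30.  40.]
push [436. 279.  40.]
glue [567. 420.  60.]
span [787.  24.   3.]
ply sq [ 21  85 123]
ply long [ 21  82 133]
ply long2 [ 21  83 129]
ply round [ 15 129  81]
push [ 13 146  61]
mat [150   7  37]
tbl [ 96  10 125]
clamp [110  24  32]
[186. 142.] 1462 (array([758. , 335.2]), 180.1, 74.1, 37.0)
[249. 170.] 491 (array([670.2, 150.2]), 67.7, 64.7, -63.7)
[349. 187.] 860 (array([ 620.8, -136.8]), 109.9, 108.1, -83.9)
[269. 209.] 256 (array([559.4,  96.7]), 67.9, 34.6, -64.1)
[201. 254.] 1390 (array([434.7, 285.4]), 149.1, 106.4, 84.4)
[271.  96.] 1255 (array([897.6,  81.5]), 1429.2, 8.5, -90.0)
[348. 113.] 861 (array([ 842.9, -138.8]), 979.1, 8.9, -89.9)
[ 98. 115.] 330 (array([842.3, 586.4]), 417.7, 7.9, -89.9)
[ 12. 282.] 3374 (array([426.3, 831. ]), 679.6, 70.5, 1.1)
[347. 189.] 447 (array([ 618.1, -136.8]), 74.8, 72.3, 24.4)
[413. 251.] 1429 (array([ 437.1, -312.3]), 117.3, 97.7, 24.5)
[293. 262.] 397 (array([408.6,  26.4]), 69.3, 46.4, -27.9)
[304. 380.] 332 (array([96.2, -0.2]), 130.4, 23.2, 89.8)
```

>>> move_arm(
  steps=[-0.1,-0.1,-0.02,0,0,0,-0.2,-0.2,-0.04,0,0,0,-0.3,-0.3,-0.06,0,0,0,-0.42,-0.44,-0.08,0,0,0,-0.54,-0.56,-0.1,0,0,0,-0.66,-0.68,-0.12,0,0,0,-0.76,-0.79,-0.12,0,0,0,-0.85,-0.89,-0.12,0,0,0],
  grip=1,
)

```text
clock: 0.95
tool_pos: [247.0, 497.0, 260.8]
tcp_rot: [[-0.974, 0.226, 0.001], [0.226, 0.974, 0.001], [-0.0, 0.001, -1.0]]
contact_force: [-0.3, 0.2, 0.2]
finger_gap: 85.9
gripper_force: 0.0
```

>>> move_arm(
  steps=[-0.1,-0.1,-0.02,0,0,0,-0.2,-0.2,-0.04,0,0,0,-0.3,-0.3,-0.06,0,0,0,-0.42,-0.44,-0.08,0,0,0,-0.54,-0.56,-0.1,0,0,0,-0.66,-0.68,-0.12,0,0,0,-0.76,-0.79,-0.12,0,0,0,-0.85,-0.89,-0.12,0,0,0],
)

```text
clock: 1.75
tool_pos: [340.8, 338.2, 278.7]
tcp_rot: [[-0.974, 0.226, 0.001], [0.226, 0.974, 0.0], [-0.001, 0.001, -1.0]]
contact_force: [0.1, 0.1, 0.3]
finger_gap: 85.6
gripper_force: 0.0
```

>>> move_arm(
  steps=[-0.1,-0.1,-0.02,0,0,0,-0.2,-0.2,-0.04,0,0,0,-0.3,-0.3,-0.06,0,0,0,-0.42,-0.44,-0.08,0,0,0,-0.54,-0.56,-0.1,0,0,0,-0.66,-0.68,-0.12,0,0,0,-0.76,-0.79,-0.12,0,0,0,-0.85,-0.89,-0.12,0,0,0],
)

```text
clock: 2.55
tool_pos: [434.6, 179.4, 296.7]
tcp_rot: [[-0.974, 0.226, 0.001], [0.226, 0.974, 0.0], [-0.001, 0.0, -1.0]]
contact_force: [0.1, 0.3, -0.5]
finger_gap: 85.3
gripper_force: 0.0
```

>>> move_arm(
  steps=[-0.1,-0.1,-0.02,0,0,0,-0.2,-0.2,-0.04,0,0,0,-0.3,-0.3,-0.06,0,0,0,-0.42,-0.44,-0.08,0,0,0,-0.54,-0.56,-0.1,0,0,0,-0.66,-0.68,-0.12,0,0,0,-0.76,-0.79,-0.12,0,0,0,-0.85,-0.89,-0.12,0,0,0],
)

```text
clock: 3.35
tool_pos: [528.5, 20.7, 314.7]
tcp_rot: [[-0.974, 0.226, 0.001], [0.226, 0.974, -0.0], [-0.001, 0.0, -1.0]]
contact_force: [-0.2, 0.3, -0.2]
finger_gap: 85.3
gripper_force: 0.0
```

>>> move_arm(
  steps=[-0.1,-0.1,-0.02,0,0,0,-0.2,-0.2,-0.04,0,0,0,-0.3,-0.3,-0.06,0,0,0,-0.42,-0.44,-0.08,0,0,0,-0.54,-0.56,-0.1,0,0,0,-0.66,-0.68,-0.12,0,0,0,-0.76,-0.79,-0.12,0,0,0,-0.85,-0.89,-0.12,0,0,0],
)

```text
clock: 4.15
tool_pos: [622.6, -138.0, 332.7]
tcp_rot: [[-0.974, 0.226, 0.0], [0.226, 0.974, -0.0], [-0.0, -0.0, -1.0]]
contact_force: [-0.2, 0.1, -0.4]
finger_gap: 85.4
gripper_force: 0.0
```

>>> move_arm(
  steps=[0,0,0,0,0,0.03,0,0,0,0,0,0.06,0,0,0,0,0,0.09,0,0,0,0,0,0.13,0,0,0,0,0,0.17,0,0,0,0,0,0.21,0,0,0,0,0,0.24,0,0,0,0,0,0.25],
)

```text
clock: 4.95
tool_pos: [622.3, -136.6, 332.3]
tcp_rot: [[-0.527, 0.85, -0.0], [0.85, 0.527, 0.0], [0.0, -0.0, -1.0]]
contact_force: [-0.1, 0.3, -0.2]
finger_gap: 85.6
gripper_force: 0.0
```

>>> move_arm(
  steps=[0,0,0,0,0,0.03,0,0,0,0,0,0.06,0,0,0,0,0,0.09,0,0,0,0,0,0.13,0,0,0,0,0,0.17,0,0,0,0,0,0.21,0,0,0,0,0,0.24,0,0,0,0,0,0.25],
)

```text
clock: 5.75
tool_pos: [622.3, -136.6, 332.3]
tcp_rot: [[0.228, 0.974, -0.0], [0.974, -0.228, 0.0], [-0.0, -0.0, -1.0]]
contact_force: [0.1, -0.3, -0.1]
finger_gap: 85.5
gripper_force: 0.0
```

```bash
cat > snap.py <<'E'
from plant import bot
from h import *
import pickle,sys
def snap(n,cams=('wrist',)):
    D={}
    for c in cams:
        s=bot.state();f=bot.grab_frame(c);D[c]=(f,s);cv2.imwrite(f'pics/{n}_{c}.png',f['frame'][:,:,::-1])
    pickle.dump(D,open(n+'.pkl','wb'));print(s['clock'],s['tool_pos'].round(1),s['tcp_rot'].round(3).tolist(),s['finger_gap'].round(1),s['q'].round(0));return D
if __name__=='__main__':snap(sys.argv[1])
E
python3 snap.py a
```

```text
Traceback (most recent call last):
  File "snap.py", line 9, in <module>
    if __name__=='__main__':snap(sys.argv[1])
                            ~~~~^^^^^^^^^^^^^
  File "snap.py", line 8, in snap
    pickle.dump(D,open(n+'.pkl','wb'));print(s['clock'],s['tool_pos'].round(1),s['tcp_rot'].round(3).tolist(),s['finger_gap'].round(1),s['q'].round(0));return D
                                                                                                              ^^^^^^^^^^^^^^^^^^^^^
AttributeError: 'float' object has no attribute 'round'
```

View pics/a_wrist.png

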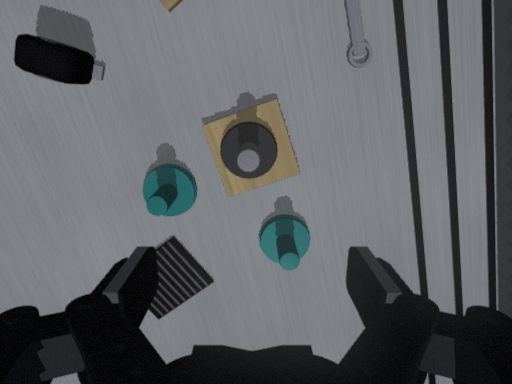

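The wrist view shows the clamp foot with its disc at (249,149) and stem top at (248,160), on the square rest. The turquoise decoys are at (170,190) and (286,240), and the mat is at (178,278).

```bash
sed -i "s/s\['finger_gap'\].round(1)/round(float(s['finger_gap']),1)/;s/s\['q'\].round(0)/np.round(s['q'],0)/" snap.py
python3 - <<'E'
from h import *;import pickle
f,s=pickle.load(open('a.pkl','rb'))['wrist'];C=cam(f,s)
hsv=cv2.cvtColor(f['frame'],cv2.COLOR_RGB2HSV)
print([hsv[v,u].tolist() for u,v in[(248,160),(235,140),(248,135),(215,130),(280,160)]])
m=cv2.inRange(hsv,(14,50,60),(28,255,255));n,l,st,ce=cv2.connectedComponentsWithStats(m)
for i in range(1,n):
    if st[i,4]>300: print('ply',ce[i].round(),rect(ray(C,np.argwhere(l==i)[:,::-1],12)))
g=hsv[:,:,2].copy();crop=g[135:185,225:275]
m=((crop>70)&(hsv[135:185,225:275,1]<50)).astype(np.uint8);n,l,st,ce=cv2.connectedComponentsWithStats(m)
for i in range(1,n):
    if st[i,4]>80:
        p=np.argwhere(l==i)[:,::-1]+[225,135];c,r=cv2.minEnclosingCircle(np.float32(p));print('stem',st[i,4],ce[i]+[225,135],c,r,ray(C,c,87),ray(C,ce[i]+[225,135],87))
# disc: dark
m=np.zeros_like(g);m[100:200,200:300]=(g[100:200,200:300]<55);m=cv2.morphologyEx(m,cv2.MORPH_OPEN,np.ones((3,3)));n,l,st,ce=cv2.connectedComponentsWithStats(m)
i=1+st[1:,4].argmax();print('disc',ce[i],st[i],rect(ray(C,np.argwhere(l==i)[:,::-1],26)))
E
```

```text
[[116, 17, 120], [130, 14, 55], [120, 12, 43], [20, 84, 149], [20, 84, 139]]
ply [253. 146.] (array([ 621.8, -137.8]), 109.5, 109.4, -84.0)
stem 424 [247.95283019 160.29009434] (248.04629516601562, 160.37037658691406) 11.66876220703125 [[ 618.05605512 -137.63980713   87.        ]] [[ 617.97039797 -137.52040438   87.        ]]
disc [247.34757282 133.62135922] [235 122  26  30 515] (array([ 623.1, -116.9]), 38.2, 33.7, 83.2)
```

>>> move_arm(
  steps=[0,0,0.1,0,0,0,-0.013,-0.027,0.22,0,0,0,-0.013,-0.027,0.36,0,0,0,-0.013,-0.027,0.5,0,0,0,-0.013,-0.027,0.65,0,0,0,-0.013,-0.027,0.8,0,0,0,-0.013,-0.027,0.9,0,0,0,-0.013,-0.027,0.93,0,0,0],
)

```text
clock: 6.6
tool_pos: [616.5, -136.7, 189.5]
tcp_rot: [[0.225, 0.974, -0.005], [0.974, -0.225, 0.001], [0.0, -0.005, -1.0]]
contact_force: [-1.3, 0.3, 0.2]
finger_gap: 85.4
gripper_force: 0.0
```

>>> move_arm(
  steps=[0,0,0.1,0,0,0,0,0,0.22,0,0,0,0,0,0.36,0,0,0,0,0,0.5,0,0,0,0,0,0.65,0,0,0,0,0,0.8,0,0,0,0,0,0.9,0,0,0,0,0,0.925,0,0,0],
)

```text
clock: 7.4
tool_pos: [617.3, -136.7, 52.0]
tcp_rot: [[0.225, 0.974, -0.003], [0.974, -0.225, 0.001], [0.0, -0.003, -1.0]]
contact_force: [-0.2, 0.2, -0.4]
finger_gap: 85.4
gripper_force: 0.0
```

>>> move_arm(
  steps=[0,0,0,0,0,0,0,0,0,0,0,0,0,0,0,0,0,0,0,0,0,0,0,0,0,0,0,0,0,0,0,0,0,0,0,0,0,0,0,0,0,0,0,0,0,0,0,0],
  grip=-1,
  grip_force=60,
)

```text
clock: 8.2
tool_pos: [619.3, -137.2, 55.5]
tcp_rot: [[0.225, 0.974, 0.002], [0.974, -0.225, -0.0], [-0.0, 0.002, -1.0]]
contact_force: [-1.0, 0.1, 5.9]
finger_gap: 26.8
gripper_force: 59.8
```

>>> move_arm(
  steps=[0,0,-0.03,0,0,0,0,0,-0.08,0,0,0,0,0,-0.15,0,0,0,0,0,-0.25,0,0,0,0,0,-0.37,0,0,0,0,0,-0.48,0,0,0,0,0,-0.57,0,0,0,0,0,-0.6,0,0,0],
)

```text
clock: 9.0
tool_pos: [620.0, -137.5, 147.0]
tcp_rot: [[0.225, 0.974, 0.004], [0.974, -0.225, -0.001], [-0.0, 0.004, -1.0]]
contact_force: [0.2, -0.5, -3.7]
finger_gap: 26.6
gripper_force: 59.3
```

>>> move_arm(
  steps=[-0.04,-0.03,0,0,0,0,-0.1,-0.07,0,0,0,0,-0.2,-0.13,0,0,0,0,-0.32,-0.21,0,0,0,0,-0.45,-0.29,0,0,0,0,-0.57,-0.37,0,0,0,0,-0.66,-0.43,0,0,0,0,-0.7,-0.46,0,0,0,0],
)

```text
clock: 9.8
tool_pos: [525.4, -225.1, 143.2]
tcp_rot: [[0.227, 0.974, -0.002], [0.974, -0.227, 0.0], [0.0, -0.002, -1.0]]
contact_force: [-0.4, 0.3, -4.9]
finger_gap: 26.8
gripper_force: 59.5
```

>>> move_arm(
  steps=[-0.04,-0.03,0,0,0,0,-0.1,-0.07,0,0,0,0,-0.2,-0.13,0,0,0,0,-0.32,-0.21,0,0,0,0,-0.45,-0.29,0,0,0,0,-0.57,-0.37,0,0,0,0,-0.66,-0.43,0,0,0,0,-0.7,-0.46,0,0,0,0],
)

```text
clock: 10.6
tool_pos: [435.6, -311.8, 144.1]
tcp_rot: [[0.226, 0.974, -0.0], [0.974, -0.226, -0.0], [-0.0, -0.0, -1.0]]
contact_force: [-0.3, 0.4, -3.7]
finger_gap: 26.9
gripper_force: 59.5
```

>>> move_arm(
  steps=[0,0,0.05,0,0,0,0,0,0.12,0,0,0,0,0,0.22,0,0,0,0,0,0.32,0,0,0,0,0,0.42,0,0,0,0,0,0.5,0,0,0,0,0,0.54,0,0,0,0,0,0.56,0,0,0],
)

```text
clock: 11.4
tool_pos: [436.4, -310.2, 58.8]
tcp_rot: [[0.225, 0.974, -0.001], [0.974, -0.225, 0.001], [0.001, -0.002, -1.0]]
contact_force: [0.2, 0.7, -3.9]
finger_gap: 26.7
gripper_force: 59.4
```

```bash
python3 snap.py b
```

```text
11.4 [ 436.4 -310.2   58.8] [[0.225, 0.974, -0.001], [0.974, -0.225, 0.001], [0.001, -0.002, -1.0]] 26.7 [-38.  11. 118.  -0.  51. -25.]
```

View pics/b_wrist.png

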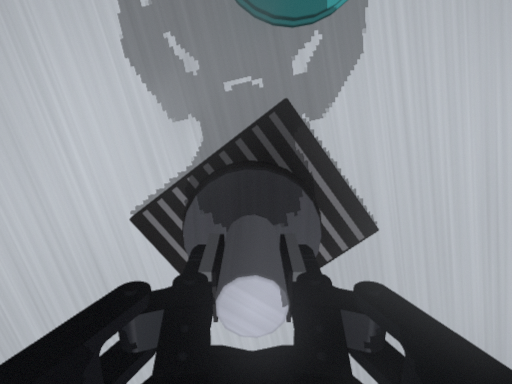

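The clamp foot is upright in the jaws with its disc at about (252,225), over the middle of the mat. I'll lower it the last 11 mm.

>>> move_arm(
  steps=[0,0,0.015,0,0,0,0,0,0.03,0,0,0,0,0,0.045,0,0,0,0,0,0.06,0,0,0,0,0,0.07,0,0,0,0,0,0.07,0,0,0,0,0,0.07,0,0,0,0,0,0.07,0,0,0],
)

```text
clock: 12.25
tool_pos: [436.9, -310.7, 49.6]
tcp_rot: [[0.225, 0.974, 0.0], [0.974, -0.225, -0.0], [-0.0, 0.0, -1.0]]
contact_force: [0.3, 0.1, -4.3]
finger_gap: 26.7
gripper_force: 59.4
```

>>> move_arm(
  steps=[0,0,0.003,0,0,0,0,0,0.006,0,0,0,0,0,0.01,0,0,0,0,0,0.013,0,0,0,0,0,0.016,0,0,0,0,0,0.016,0,0,0,0,0,0.016,0,0,0,0,0,0.016,0,0,0],
)

```text
clock: 13.05
tool_pos: [436.8, -310.7, 48.5]
tcp_rot: [[0.225, 0.974, -0.0], [0.974, -0.225, -0.0], [-0.0, -0.0, -1.0]]
contact_force: [-4.2, 3.3, 7.3]
finger_gap: 26.5
gripper_force: 60.8
```

>>> move_arm(
  steps=[0,0,0,0,0,0,0,0,0,0,0,0,0,0,0,0,0,0,0,0,0,0,0,0,0,0,0,0,0,0,0,0,0,0,0,0,0,0,0,0,0,0,0,0,0,0,0,0],
  grip=1,
)

```text
clock: 13.85
tool_pos: [436.8, -310.6, 47.1]
tcp_rot: [[0.225, 0.974, -0.0], [0.974, -0.225, 0.0], [0.0, -0.0, -1.0]]
contact_force: [0.4, 0.7, -0.5]
finger_gap: 85.0
gripper_force: 0.0
```

>>> move_arm(
  steps=[0,0,-0.05,0,0,0,0,0,-0.12,0,0,0,0,0,-0.24,0,0,0,0,0,-0.4,0,0,0,0,0,-0.6,0,0,0,0,0,-0.8,0,0,0,0,0,-0.95,0,0,0,0,0,-1,0,0,0],
)

```text
clock: 14.65
tool_pos: [438.5, -312.0, 201.6]
tcp_rot: [[0.225, 0.974, 0.006], [0.974, -0.225, -0.004], [-0.003, 0.006, -1.0]]
contact_force: [-0.4, -0.4, -0.2]
finger_gap: 85.4
gripper_force: 0.0
```

```bash
python3 - <<'E'
from snap import *
D=snap('c',('wrist','top'))
f,s=D['wrist'];C=cam(f,s)
print(proj(C,[[437,-312,5],[437,-311,80]]))
hsv=cv2.cvtColor(f['frame'],cv2.COLOR_RGB2HSV)
m=cv2.inRange(hsv,(0,0,0),(180,255,70));n,l,st,ce=cv2.connectedComponentsWithStats(cv2.morphologyEx(m,cv2.MORPH_CLOSE,np.ones((7,7))));print(st[1:][st[1:,4]>500])
# fence in top view: bright low sat pixels near
f,_=D['top'];C=cam(f);h2=cv2.cvtColor(f['frame'],cv2.COLOR_RGB2HSV)
cv2.imwrite('pics/crop1.png',np.hstack([cv2.resize(f['frame'][145:235,215:305,::-1],None,fx=4,fy=4,interpolation=2),cv2.resize(f['frame'][210:300,155:245,::-1],None,fx=4,fy=4,interpolation=2)]))
E
```

```text
14.7 [ 438.4 -311.9  201.2] [[0.225, 0.974, 0.005], [0.974, -0.225, -0.004], [-0.003, 0.006, -1.0]] 85.4 [-38.   2. 112.  -0.  66. -25.]
[[248.51210128 167.57377021]
 [247.88634103 186.73100956]]
[[  403    55    93    75  2799]
 [  176    94   147   142  9944]
 [    0   247   512   137 35303]]
```

View pics/crop1.png

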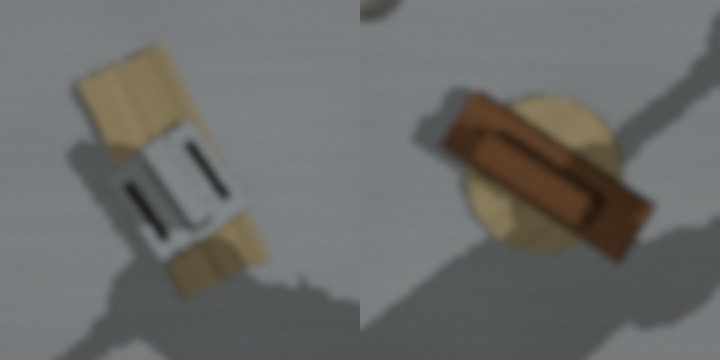

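The crop shows the fence stop with its rib along about 30°, at top-view pixel (260,191), and the push block on the round rest. Next I'll move above the fence stop.

>>> move_arm(
  steps=[0.08,0.02,-0.03,0,0,0,0.18,0.03,-0.06,0,0,0,0.28,0.05,-0.09,0,0,0,0.38,0.06,-0.12,0,0,0,0.48,0.08,-0.15,0,0,0,0.58,0.09,-0.18,0,0,0,0.68,0.11,-0.2,0,0,0,0.77,0.12,-0.22,0,0,0],
)

```text
clock: 15.55
tool_pos: [481.0, -200.8, 230.6]
tcp_rot: [[0.224, 0.975, 0.0], [0.975, -0.224, -0.0], [-0.0, 0.0, -1.0]]
contact_force: [0.4, 0.4, -0.3]
finger_gap: 85.4
gripper_force: 0.0
```

>>> move_arm(
  steps=[0.1,0.02,-0.03,0,0,0,0.2,0.03,-0.06,0,0,0,0.3,0.05,-0.09,0,0,0,0.4,0.06,-0.12,0,0,0,0.5,0.08,-0.15,0,0,0,0.6,0.09,-0.18,0,0,0,0.7,0.11,-0.2,0,0,0,0.77,0.12,-0.22,0,0,0],
)

```text
clock: 16.35
tool_pos: [524.4, -92.3, 263.4]
tcp_rot: [[0.224, 0.975, 0.0], [0.975, -0.224, 0.0], [0.0, 0.0, -1.0]]
contact_force: [0.6, 0.2, 0.4]
finger_gap: 85.3
gripper_force: 0.0
```

>>> move_arm(
  steps=[0.1,0.02,-0.03,0,0,0,0.2,0.03,-0.06,0,0,0,0.3,0.05,-0.09,0,0,0,0.4,0.06,-0.12,0,0,0,0.5,0.08,-0.15,0,0,0,0.6,0.09,-0.18,0,0,0,0.7,0.11,-0.2,0,0,0,0.77,0.12,-0.22,0,0,0],
)

```text
clock: 17.15
tool_pos: [567.9, 16.3, 296.4]
tcp_rot: [[0.224, 0.975, 0.0], [0.975, -0.224, 0.0], [0.0, 0.0, -1.0]]
contact_force: [0.7, -1.1, -0.3]
finger_gap: 85.5
gripper_force: 0.0
```

>>> move_arm(
  steps=[0.1,0.02,-0.03,0,0,0.03,0.2,0.03,-0.06,0,0,0.07,0.3,0.05,-0.09,0,0,0.11,0.4,0.06,-0.12,0,0,0.15,0.5,0.08,-0.15,0,0,0.19,0.6,0.09,-0.18,0,0,0.22,0.7,0.11,-0.2,0,0,0.25,0.77,0.12,-0.22,0,0,0.26],
)

```text
clock: 17.95
tool_pos: [611.2, 124.6, 329.1]
tcp_rot: [[0.865, 0.501, -0.0], [0.501, -0.865, -0.0], [-0.0, -0.0, -1.0]]
contact_force: [0.4, -0.3, 0.0]
finger_gap: 85.2
gripper_force: 0.0
```

```bash
python3 snap.py d
```

```text
17.95 [611.2 124.6 329.1] [[0.865, 0.501, -0.0], [0.501, -0.865, -0.0], [-0.0, -0.0, -1.0]] 85.2 [ 9.  7. 92.  0. 81. 69.]
```

View pics/d_wrist.png

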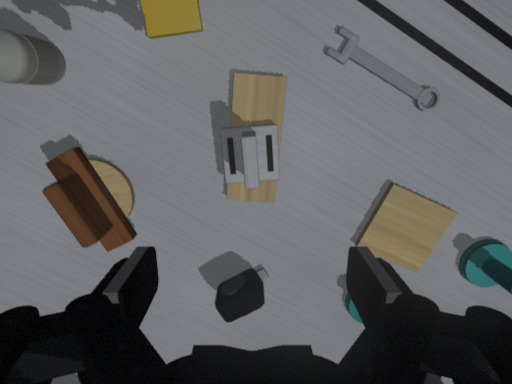

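The view shows the fence stop at about (250,155), with two dark slots at (231,157) and (269,153), on the long rest spanning (235,72) to (275,202). The empty square rest is at (405,227).

```bash
python3 - <<'E'
from h import *;import pickle
f,s=pickle.load(open('d.pkl','rb'))['wrist'];C=cam(f,s)
hsv=cv2.cvtColor(f['frame'],cv2.COLOR_RGB2HSV);V=hsv[:,:,2]
m=cv2.inRange(hsv,(15,50,60),(28,255,255));m[:,:200]=0;m[:60]=0
P=np.argwhere(cv2.morphologyEx(m,cv2.MORPH_OPEN,np.ones((3,3))))[:,::-1]
L=P[P[:,0]<320];S=P[P[:,0]>320]
print('long',rect(ray(C,L,12)),'sq',rect(ray(C,S,12)))
d=np.zeros_like(V);d[125:182,222:282]=V[125:182,222:282]<50
n,l,st,ce=cv2.connectedComponentsWithStats(d);cs=[]
for i in range(1,n):
    if st[i,4]>50: 
        r=rect(ray(C,np.argwhere(l==i)[:,::-1],26));cs.append(ray(C,ce[i],26)[0]);print('slot',st[i],r)
c=np.mean(cs[:2],0);e=cs[1]-cs[0];print('fence',c,np.degrees(np.arctan2(e[1],e[0])))
b=np.zeros_like(V);b[115:195,215:290]=((V>135)&(hsv[:,:,1]<35))[115:195,215:290]
n,l,st,ce=cv2.connectedComponentsWithStats(b)
for i in range(1,n):
    if st[i,4]>60: print('bright',st[i],rect(ray(C,np.argwhere(l==i)[:,::-1],26)),rect(ray(C,np.argwhere(l==i)[:,::-1],81)))
print(V[150,218:286].tolist());print(V[115:200,250].tolist())
E
```

```text
long (array([623.2, 127.1]), 174.3, 69.5, 25.6) sq (array([ 621.6, -135.1]), 113.3, 109.7, -83.8)
slot [267 136   6  35 150] (array([620.1, 102.2]), 47.1, 5.8, 34.2)
slot [227 138   8  36 172] (array([591. , 145.6]), 48.5, 6.8, 34.3)
fence [606.36855223 124.3378116   26.        ] 122.52674255123206
bright [246 142  12  46 296] (array([594.1, 115.3]), 63.3, 12.6, 33.8) (array([604.4, 121.1]), 55.3, 11.0, 33.8)
bright [259 152  20  28 320] (array([604.4,  94.6]), 36.9, 26.2, 35.0) (array([613.4, 103. ]), 32.2, 22.9, 35.0)
bright [227 171  16  11  95] (array([568.1, 127.9]), 21.9, 13.6, -52.6) (array([581.7, 132.1]), 19.2, 11.9, -52.6)
[86, 88, 87, 85, 86, 91, 91, 91, 92, 80, 51, 32, 31, 33, 33, 42, 86, 91, 91, 90, 92, 93, 93, 85, 100, 127, 130, 130, 135, 137, 136, 136, 136, 134, 134, 133, 136, 132, 121, 130, 134, 133, 135, 134, 133, 134, 133, 135, 91, 50, 39, 41, 38, 38, 96, 129, 135, 135, 136, 128, 120, 120, 127, 132, 132, 132, 132, 133]
[139, 138, 138, 137, 138, 138, 123, 98, 92, 92, 79, 83, 91, 91, 91, 88, 75, 64, 63, 67, 66, 93, 122, 133, 135, 133, 134, 134, 135, 133, 135, 135, 135, 136, 136, 136, 135, 136, 136, 135, 137, 136, 137, 137, 137, 137, 138, 137, 137, 138, 139, 138, 139, 138, 139, 139, 139, 140, 139, 138, 139, 140, 139, 141, 141, 141, 139, 141, 141, 140, 141, 141, 136, 119, 122, 123, 124, 124, 124, 126, 125, 125, 125, 124, 126]
```

>>> move_arm(
  steps=[-0.01,0,0.1,0,0,-0.01,-0.03,-0.014,0.22,0,0,-0.022,-0.03,-0.014,0.36,0,0,-0.022,-0.03,-0.014,0.5,0,0,-0.022,-0.03,-0.014,0.65,0,0,-0.022,-0.03,-0.014,0.8,0,0,-0.022,-0.03,-0.014,0.9,0,0,-0.022,-0.03,-0.014,0.92,0,0,-0.022],
)

```text
clock: 18.8
tool_pos: [604.3, 122.5, 188.4]
tcp_rot: [[0.827, 0.562, -0.005], [0.562, -0.827, -0.001], [-0.004, -0.002, -1.0]]
contact_force: [-0.4, 0.8, 0.1]
finger_gap: 85.5
gripper_force: 0.0
```

>>> move_arm(
  steps=[0,0,0.1,0,0,0,0,0,0.22,0,0,0,0,0,0.36,0,0,0,0,0,0.5,0,0,0,0,0,0.65,0,0,0,0,0,0.8,0,0,0,0,0,0.9,0,0,0,0,0,0.92,0,0,0],
)

```text
clock: 19.6
tool_pos: [604.7, 122.7, 51.2]
tcp_rot: [[0.827, 0.562, -0.003], [0.562, -0.827, -0.001], [-0.003, -0.001, -1.0]]
contact_force: [-0.5, -0.3, 0.4]
finger_gap: 85.5
gripper_force: 0.0
```

>>> move_arm(
  steps=[0,0,0,0,0,0,0,0,0,0,0,0,0,0,0,0,0,0,0,0,0,0,0,0,0,0,0,0,0,0,0,0,0,0,0,0,0,0,0,0,0,0,0,0,0,0,0,0],
  grip=-1,
)

```text
clock: 20.4
tool_pos: [606.7, 123.1, 54.2]
tcp_rot: [[0.827, 0.562, 0.002], [0.562, -0.827, 0.0], [0.002, 0.001, -1.0]]
contact_force: [-0.3, 0.6, 5.6]
finger_gap: 17.4
gripper_force: 60.3
```

>>> move_arm(
  steps=[0,0,-0.03,0,0,0,0,0,-0.08,0,0,0,0,0,-0.15,0,0,0,0,0,-0.25,0,0,0,0,0,-0.37,0,0,0,0,0,-0.48,0,0,0,0,0,-0.57,0,0,0,0,0,-0.6,0,0,0],
)

```text
clock: 21.2
tool_pos: [607.4, 123.1, 146.1]
tcp_rot: [[0.827, 0.562, 0.004], [0.562, -0.827, 0.001], [0.004, 0.002, -1.0]]
contact_force: [0.1, 0.1, -3.9]
finger_gap: 17.8
gripper_force: 59.1
```

```bash
python3 snap.py e
```

```text
21.2 [607.4 123.1 146.1] [[0.827, 0.562, 0.004], [0.562, -0.827, 0.001], [0.004, 0.002, -1.0]] 17.8 [  9.  13. 105.  -0.  62.  65.]
```

View pics/e_wrist.png

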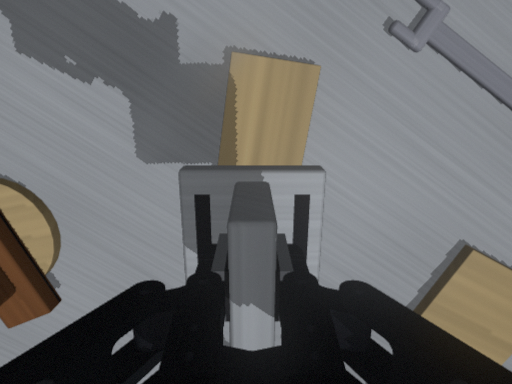

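The fence stop hangs straight in the jaws. Its far foot edge is at v≈168, with corners at (180,168) and (325,168), so it is centred within 1 mm. Next I'll carry it to the square rest.

>>> move_arm(
  steps=[-0.02,0.04,0,0,0,0,-0.06,0.1,0,0,0,0,-0.13,0.21,0,0,0,0,-0.2,0.34,0,0,0,0,-0.28,0.48,0,0,0,0,-0.36,0.61,0,0,0,0,-0.42,0.71,0,0,0,0,-0.443,0.745,0,0,0,0],
)

```text
clock: 22.05
tool_pos: [613.1, -9.1, 142.2]
tcp_rot: [[0.829, 0.56, -0.002], [0.56, -0.829, -0.0], [-0.002, -0.001, -1.0]]
contact_force: [-0.3, -0.2, -3.8]
finger_gap: 17.7
gripper_force: 59.1
```

>>> move_arm(
  steps=[-0.02,0.04,0,0,0,0.01,-0.06,0.1,0,0,0,0.025,-0.13,0.21,0,0,0,0.045,-0.2,0.34,0,0,0,0.07,-0.28,0.48,0,0,0,0.1,-0.36,0.61,0,0,0,0.125,-0.42,0.71,0,0,0,0.147,-0.443,0.745,0,0,0,0.156],
)

```text
clock: 22.85
tool_pos: [621.6, -138.1, 143.2]
tcp_rot: [[0.995, 0.102, 0.0], [0.102, -0.995, -0.001], [0.0, 0.001, -1.0]]
contact_force: [-1.3, -0.0, -4.3]
finger_gap: 17.7
gripper_force: 59.2
```

>>> move_arm(
  steps=[0,0,0.03,0,0,0,0,0,0.07,0,0,0,0,0,0.13,0,0,0,0,0,0.19,0,0,0,0,0,0.24,0,0,0,0,0,0.28,0,0,0,0,0,0.3,0,0,0,0,0,0.3,0,0,0],
)

```text
clock: 23.65
tool_pos: [621.0, -136.5, 97.4]
tcp_rot: [[0.994, 0.106, -0.001], [0.106, -0.994, 0.0], [-0.001, -0.0, -1.0]]
contact_force: [0.5, 0.1, -4.6]
finger_gap: 17.2
gripper_force: 59.2
```

```bash
python3 snap.py g;python3 - <<'E'
from h import *;import pickle
f,s=pickle.load(open('g.pkl','rb'))['wrist'];C=cam(f,s)
print(proj(C,[[621.7,-137,12]]))
E
```

```text
23.65 [ 621.  -136.5   97.4] [[0.994, 0.106, -0.001], [0.106, -0.994, 0.0], [-0.001, -0.0, -1.0]] 17.2 [-15.  18. 104.   0.  58.  69.]
[[252.81620952 201.65743752]]
```

View pics/g_wrist.png

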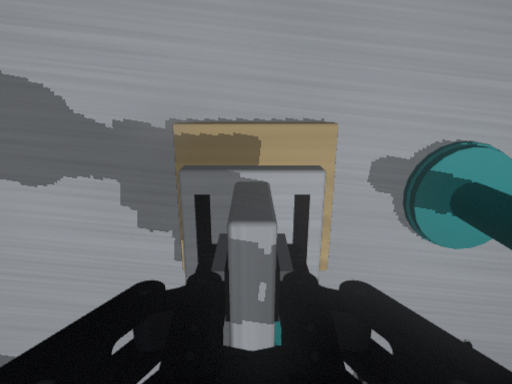

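The square rest's far edge runs from (174,123) to (337,123), and the foot's from (180,168) to (325,168). They are parallel, but the fence stop needs about 2 mm along tool y.

>>> move_arm(
  steps=[0,0.013,0.03,0,0,0,0,0.013,0.07,0,0,0,0,0.013,0.12,0,0,0,0,0.013,0.17,0,0,0,0,0.013,0.21,0,0,0,0,0.013,0.245,0,0,0,0,0.013,0.265,0,0,0,0,0.013,0.27,0,0,0],
)

```text
clock: 24.5
tool_pos: [621.3, -138.5, 57.0]
tcp_rot: [[0.994, 0.106, -0.001], [0.106, -0.994, 0.0], [-0.001, -0.0, -1.0]]
contact_force: [-0.5, -0.5, -4.6]
finger_gap: 17.5
gripper_force: 59.3
```

>>> move_arm(
  steps=[0,0,0.005,0,0,0,0,0,0.01,0,0,0,0,0,0.015,0,0,0,0,0,0.02,0,0,0,0,0,0.025,0,0,0,0,0,0.03,0,0,0,0,0,0.033,0,0,0,0,0,0.033,0,0,0],
)

```text
clock: 25.3
tool_pos: [621.8, -138.7, 54.2]
tcp_rot: [[0.994, 0.106, 0.0], [0.106, -0.994, -0.0], [0.0, 0.0, -1.0]]
contact_force: [-5.3, 0.7, 6.6]
finger_gap: 17.4
gripper_force: 60.6
```

>>> move_arm(
  steps=[0,0,0,0,0,0,0,0,0,0,0,0,0,0,0,0,0,0,0,0,0,0,0,0,0,0,0,0,0,0,0,0,0,0,0,0,0,0,0,0,0,0,0,0,0,0,0,0],
  grip=1,
)

```text
clock: 26.1
tool_pos: [621.6, -138.6, 52.6]
tcp_rot: [[0.994, 0.106, -0.0], [0.106, -0.994, 0.0], [-0.0, -0.0, -1.0]]
contact_force: [-0.5, -0.2, -0.4]
finger_gap: 85.4
gripper_force: 0.0
```

>>> move_arm(
  steps=[0,0,-0.05,0,0,0,0,0,-0.12,0,0,0,0,0,-0.24,0,0,0,0,0,-0.4,0,0,0,0,0,-0.6,0,0,0,0,0,-0.8,0,0,0,0,0,-0.95,0,0,0,0,0,-1,0,0,0],
)

```text
clock: 26.9
tool_pos: [623.8, -139.1, 207.7]
tcp_rot: [[0.994, 0.106, 0.007], [0.106, -0.994, -0.002], [0.007, 0.003, -1.0]]
contact_force: [0.3, 0.6, 0.0]
finger_gap: 85.5
gripper_force: 0.0
```

```bash
python3 - <<'E'
from snap import *
f,s=snap('i')['wrist'];C=cam(f,s)
hsv=cv2.cvtColor(f['frame'],cv2.COLOR_RGB2HSV);V=hsv[:,:,2]
p=proj(C,[[621.7,-138,12]])[0];print(p)
m=cv2.inRange(hsv,(15,50,60),(28,255,255));m=cv2.morphologyEx(m,cv2.MORPH_OPEN,np.ones((3,3)));P=np.argwhere(m)[:,::-1];P=P[np.linalg.norm(P-p,axis=1)<150]
print('sq',rect(ray(C,P,12)))
x,y,w,h=cv2.boundingRect(np.int32(P));d=np.zeros_like(V);d[y+4:y+h-4,x+8:x+w-8]=V[y+4:y+h-4,x+8:x+w-8]<55
n,l,st,ce=cv2.connectedComponentsWithStats(d)
for i in range(1,n):
    if st[i,4]>100:print(st[i],rect(ray(C,np.argwhere(l==i)[:,::-1],26)))
E
```

```text
26.9 [ 623.8 -139.1  207.7] [[0.994, 0.106, 0.007], [0.106, -0.994, -0.002], [0.007, 0.003, -1.0]] 85.5 [-15.  12.  99.   0.  68.  69.]
[250.21077029 171.35732709]
sq (array([ 621.7, -138.1]), 109.5, 108.6, -83.9)
[220 151   9  49 367] (array([ 617.9, -112.6]), 49.4, 7.7, 6.5)
[273 152   8  47 316] (array([ 623.5, -164.5]), 47.4, 6.8, 5.6)
```

View pics/i_wrist.png

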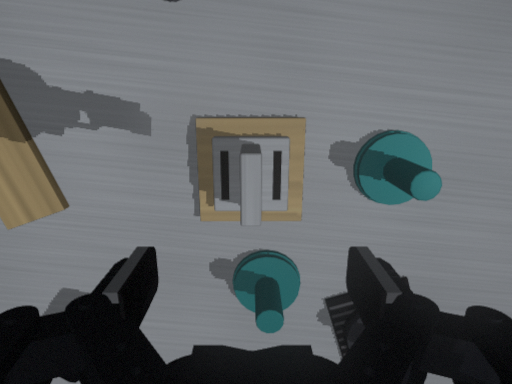

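The fence stop stands on the square rest within about 1 mm, with its slots at (224,175) and (277,175), parallel to the rest edges. Next is the push block.

>>> move_arm(
  steps=[-0.03,-0.09,-0.03,0,0,0,-0.07,-0.21,-0.06,0,0,0,-0.11,-0.35,-0.1,0,0,0,-0.15,-0.48,-0.14,0,0,0,-0.19,-0.6,-0.18,0,0,0,-0.23,-0.73,-0.22,0,0,0,-0.27,-0.85,-0.25,0,0,0,-0.313,-0.97,-0.28,0,0,0],
)

```text
clock: 27.75
tool_pos: [558.7, 2.8, 245.2]
tcp_rot: [[0.994, 0.107, 0.0], [0.107, -0.994, -0.0], [0.0, 0.0, -1.0]]
contact_force: [0.2, -0.1, -0.8]
finger_gap: 85.8
gripper_force: 0.0
```

>>> move_arm(
  steps=[-0.03,-0.12,-0.03,0,0,0,-0.07,-0.24,-0.06,0,0,0,-0.11,-0.36,-0.1,0,0,0,-0.15,-0.48,-0.14,0,0,0,-0.19,-0.6,-0.18,0,0,0,-0.23,-0.73,-0.22,0,0,0,-0.27,-0.85,-0.25,0,0,0,-0.313,-0.97,-0.28,0,0,0],
)

```text
clock: 28.55
tool_pos: [496.5, 142.1, 287.1]
tcp_rot: [[0.994, 0.106, 0.0], [0.106, -0.994, 0.0], [0.0, -0.0, -1.0]]
contact_force: [0.5, 0.1, -0.4]
finger_gap: 85.1
gripper_force: 0.0
```

>>> move_arm(
  steps=[-0.03,-0.12,-0.03,0,0,-0.03,-0.07,-0.24,-0.06,0,0,-0.07,-0.11,-0.36,-0.1,0,0,-0.11,-0.15,-0.48,-0.14,0,0,-0.15,-0.19,-0.6,-0.18,0,0,-0.19,-0.23,-0.73,-0.22,0,0,-0.23,-0.28,-0.88,-0.26,0,0,-0.26,-0.313,-0.97,-0.28,0,0,-0.272],
)

```text
clock: 29.35
tool_pos: [434.2, 282.2, 329.4]
tcp_rot: [[0.57, 0.821, 0.001], [0.821, -0.57, 0.001], [0.001, 0.0, -1.0]]
contact_force: [-0.0, 0.1, -0.4]
finger_gap: 85.2
gripper_force: 0.0
```

```bash
python3 snap.py j
```

```text
29.35 [434.2 282.2 329.4] [[0.57, 0.821, 0.001], [0.821, -0.57, 0.001], [0.001, 0.0, -1.0]] 85.2 [ 30.  -5. 104.   0.  80.  65.]
```

View pics/j_wrist.png

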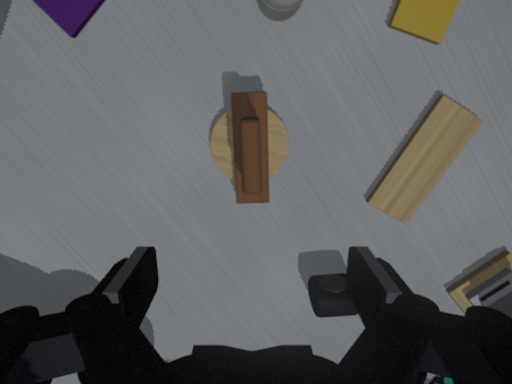

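The push block is at about (250,148), its sole spanning (232,92) to (268,203), on the round rest centred near (249,143). The empty long rest is at about (424,158).

```bash
python3 - <<'E'
from h import *;import pickle
f,s=pickle.load(open('j.pkl','rb'))['wrist'];C=cam(f,s)
hsv=cv2.cvtColor(f['frame'],cv2.COLOR_RGB2HSV);V=hsv[:,:,2]
print([hsv[v,u].tolist() for u,v in[(240,110),(251,150),(238,170),(225,140),(280,140),(225,160),(420,150)]])
W=np.zeros_like(V);W[80:215,200:300]=1
br=cv2.inRange(hsv,(3,115,25),(14,255,255))*W;P=np.argwhere(cv2.morphologyEx(br,cv2.MORPH_OPEN,np.ones((3,3))))[:,::-1]
print('push',cv2.boundingRect(np.int32(P)),rect(ray(C,P,32)))
ply=cv2.inRange(hsv,(15,40,40),(28,255,255));ply=cv2.morphologyEx(ply,cv2.MORPH_OPEN,np.ones((3,3)))
P=np.argwhere(ply*W)[:,::-1];w=ray(C,P,12)[:,:2];c,r=cv2.minEnclosingCircle(np.float32(w))
h=cv2.convexHull(np.float32(w))[:,0];h=h[np.abs(np.linalg.norm(h-c,axis=1)-55)<5]
A=np.c_[2*h,np.ones(len(h))];q=np.linalg.lstsq(A,(h**2).sum(1),rcond=None)[0];print('round',c,r,q[:2],np.sqrt(q[2]+q[:2]@q[:2]))
W2=np.zeros_like(V);W2[90:225,360:485]=1
print('long',rect(ray(C,np.argwhere(ply*W2)[:,::-1],12)))
E
```

```text
[[12, 112, 64], [13, 135, 91], [12, 126, 83], [19, 84, 127], [19, 86, 133], [20, 84, 125], [20, 85, 135]]
push (236, 93, 32, 110) (array([434.8, 284.2]), 146.4, 42.6, 56.0)
round (434.8023681640625, 289.2686767578125) 54.83958053588867 [434.94353814 289.39627548] 54.38939044936144
long (array([621.9, 129.5]), 174.6, 73.8, 25.8)
```

>>> move_arm(
  steps=[0,0,0.1,0,0,0,0.013,-0.014,0.22,0,0,0,0.013,-0.014,0.36,0,0,0,0.013,-0.014,0.5,0,0,0,0.013,-0.014,0.65,0,0,0,0.013,-0.014,0.8,0,0,0,0.013,-0.014,0.9,0,0,0,0.013,-0.014,0.92,0,0,0],
)

```text
clock: 30.2
tool_pos: [433.0, 281.5, 187.2]
tcp_rot: [[0.574, 0.819, -0.005], [0.819, -0.574, -0.003], [-0.005, -0.002, -1.0]]
contact_force: [-0.6, 0.7, 0.3]
finger_gap: 85.2
gripper_force: 0.0
```

>>> move_arm(
  steps=[0,0,0.1,0,0,0,0,0,0.22,0,0,0,0,0,0.36,0,0,0,0,0,0.5,0,0,0,0,0,0.65,0,0,0,0,0,0.8,0,0,0,0,0,0.9,0,0,0,0,0,0.92,0,0,0],
)

```text
clock: 31.0
tool_pos: [433.7, 282.6, 50.8]
tcp_rot: [[0.573, 0.819, -0.002], [0.819, -0.573, -0.001], [-0.003, -0.001, -1.0]]
contact_force: [-0.2, -1.1, -0.0]
finger_gap: 85.5
gripper_force: 0.0
```

>>> move_arm(
  steps=[0,0,0,0,0,0,0,0,0,0,0,0,0,0,0,0,0,0,0,0,0,0,0,0,0,0,0,0,0,0,0,0,0,0,0,0,0,0,0,0,0,0,0,0,0,0,0,0],
  grip=-1,
)

```text
clock: 31.8
tool_pos: [435.5, 283.8, 53.8]
tcp_rot: [[0.573, 0.82, 0.002], [0.82, -0.573, 0.001], [0.002, 0.001, -1.0]]
contact_force: [-0.7, -0.4, 6.3]
finger_gap: 23.6
gripper_force: 59.3
```

>>> move_arm(
  steps=[0,0,-0.03,0,0,0,0,0,-0.08,0,0,0,0,0,-0.15,0,0,0,0,0,-0.25,0,0,0,0,0,-0.37,0,0,0,0,0,-0.48,0,0,0,0,0,-0.57,0,0,0,0,0,-0.6,0,0,0],
)

```text
clock: 32.6
tool_pos: [435.7, 283.9, 144.8]
tcp_rot: [[0.573, 0.82, 0.003], [0.82, -0.573, 0.002], [0.003, 0.001, -1.0]]
contact_force: [0.2, -0.3, -2.1]
finger_gap: 23.4
gripper_force: 58.4
```

```bash
python3 - <<'E'
from snap import *
f,s=snap('k')['wrist'];hsv=cv2.cvtColor(f['frame'],cv2.COLOR_RGB2HSV)
C=cam(f,s);T=s['tcp_rot']
W=np.zeros((384,512),np.uint8);W[60:260,170:340]=1
br=cv2.inRange(hsv,(3,95,20),(16,255,255))*W;br=cv2.morphologyEx(br,cv2.MORPH_OPEN,np.ones((3,3)))
P=np.argwhere(br)[:,::-1];print(cv2.boundingRect(np.int32(P)))
z=s['tool_pos'][2]-22;w=(ray(C,P,z)-s['tool_pos'])@T  # sole top in tool frame
print('far x',np.percentile(w[:,0],99.5));k=w[:,0]>40;print('y',np.percentile(w[k,1],[1,99]))
g=ray(C,[[0,0]],12)
ply=cv2.inRange(hsv,(15,40,40),(28,255,255));print(np.argwhere(ply).shape)
E
```

```text
32.6 [435.7 283.9 144.8] [[0.573, 0.82, 0.003], [0.82, -0.573, 0.002], [0.003, 0.001, -1.0]] 23.4 [ 30.   3. 117.   0.  60.  65.]
(202, 94, 95, 166)
far x 73.42605604889208
y [-22.37278767  21.2644885 ]
(8185, 2)
```

>>> move_arm(
  steps=[0,0.04,0,0,0,0,-0.01,0.11,0,0,0,0,-0.02,0.23,0,0,0,0,-0.03,0.37,0,0,0,0,-0.04,0.52,0,0,0,0,-0.05,0.66,0,0,0,0,-0.06,0.77,0,0,0,0,-0.065,0.813,0,0,0,0],
)

```text
clock: 33.45
tool_pos: [530.1, 203.9, 141.9]
tcp_rot: [[0.574, 0.819, -0.001], [0.819, -0.574, -0.001], [-0.001, -0.0, -1.0]]
contact_force: [-0.1, -0.5, -3.2]
finger_gap: 24.0
gripper_force: 58.5
```

>>> move_arm(
  steps=[0,0.04,0,0,0,0.01,-0.01,0.11,0,0,0,0.025,-0.02,0.23,0,0,0,0.045,-0.03,0.37,0,0,0,0.07,-0.04,0.52,0,0,0,0.1,-0.05,0.66,0,0,0,0.13,-0.06,0.77,0,0,0,0.155,-0.065,0.813,0,0,0,0.163],
)

```text
clock: 34.25
tool_pos: [624.2, 127.0, 142.5]
tcp_rot: [[0.902, 0.431, 0.0], [0.431, -0.902, -0.0], [-0.0, 0.0, -1.0]]
contact_force: [-0.8, 1.8, -3.6]
finger_gap: 23.7
gripper_force: 58.6
```

>>> move_arm(
  steps=[0,0,0.03,0,0,0,0,0,0.07,0,0,0,0,0,0.13,0,0,0,0,0,0.19,0,0,0,0,0,0.24,0,0,0,0,0,0.28,0,0,0,0,0,0.3,0,0,0,0,0,0.3,0,0,0],
)

```text
clock: 35.05
tool_pos: [623.0, 127.6, 96.9]
tcp_rot: [[0.901, 0.434, -0.001], [0.434, -0.901, -0.0], [-0.001, -0.0, -1.0]]
contact_force: [-0.6, 0.2, -3.0]
finger_gap: 23.2
gripper_force: 58.6
```

```bash
python3 - <<'E'
from snap import *
f,s=snap('l')['wrist'];hsv=cv2.cvtColor(f['frame'],cv2.COLOR_RGB2HSV)
C=cam(f,s);T=s['tcp_rot']
ply=cv2.inRange(hsv,(15,40,40),(28,255,255));ply[:,:160]=0;ply[:,350:]=0;ply[270:]=0;ply=cv2.morphologyEx(ply,cv2.MORPH_OPEN,np.ones((3,3)))
P=np.argwhere(ply)[:,::-1];print(cv2.boundingRect(np.int32(P)))
w=ray(C,P,12);t=(w-s['tool_pos'])@T
print('far x',np.percentile(t[:,0],99.5),'y',np.percentile(t[:,1],[.5,99.5]),rect(w))
br=cv2.inRange(hsv,(3,95,20),(14,255,255));br[:60]=0;br[260:]=0;br[:,:170]=0;br[:,340:]=0
P=np.argwhere(cv2.morphologyEx(br,cv2.MORPH_OPEN,np.ones((3,3))))[:,::-1];t=(ray(C,P,s['tool_pos'][2]-22)-s['tool_pos'])@T
print('push far x',np.percentile(t[:,0],99.5))
E
```

```text
35.05 [623.  127.6  96.9] [[0.901, 0.434, -0.001], [0.434, -0.901, -0.0], [-0.001, -0.0, -1.0]] 23.2 [  9.  18. 104.  -0.  58.  74.]
(200, 73, 109, 172)
far x 86.71665485285021 y [-32.68893043  36.19334245] (array([648.1, 138. ]), 118.9, 69.4, 25.7)
push far x 74.07436189789561
```

View pics/l_wrist.png

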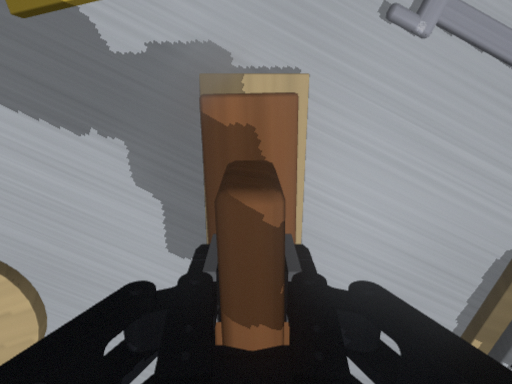

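The push block is over the long rest and parallel to it. Its far edge runs from (201,95) to (298,95), and the rest's from (200,74) to (309,74). It needs 2 mm along tool y, then lowering.

>>> move_arm(
  steps=[0,0.015,0.03,0,0,0,0,0.015,0.07,0,0,0,0,0.015,0.12,0,0,0,0,0.015,0.17,0,0,0,0,0.015,0.21,0,0,0,0,0.015,0.245,0,0,0,0,0.015,0.265,0,0,0,0,0.015,0.27,0,0,0],
)

```text
clock: 35.9
tool_pos: [624.1, 125.5, 56.5]
tcp_rot: [[0.901, 0.434, -0.001], [0.434, -0.901, -0.0], [-0.001, -0.0, -1.0]]
contact_force: [-0.2, 0.3, -3.3]
finger_gap: 23.3
gripper_force: 58.6
```

>>> move_arm(
  steps=[0,0,0.005,0,0,0,0,0,0.01,0,0,0,0,0,0.015,0,0,0,0,0,0.02,0,0,0,0,0,0.025,0,0,0,0,0,0.03,0,0,0,0,0,0.033,0,0,0,0,0,0.033,0,0,0],
)

```text
clock: 36.7
tool_pos: [624.6, 125.6, 53.8]
tcp_rot: [[0.901, 0.434, 0.0], [0.434, -0.901, 0.0], [0.0, 0.0, -1.0]]
contact_force: [-5.1, -0.5, 7.2]
finger_gap: 23.6
gripper_force: 59.8
```

>>> move_arm(
  steps=[0,0,0,0,0,0,0,0,0,0,0,0,0,0,0,0,0,0,0,0,0,0,0,0,0,0,0,0,0,0,0,0,0,0,0,0,0,0,0,0,0,0,0,0,0,0,0,0],
  grip=1,
)

```text
clock: 37.5
tool_pos: [624.4, 125.6, 52.2]
tcp_rot: [[0.901, 0.434, -0.0], [0.434, -0.901, -0.0], [-0.0, 0.0, -1.0]]
contact_force: [0.8, -0.3, -0.3]
finger_gap: 85.5
gripper_force: 0.0
```

>>> move_arm(
  steps=[0,0,-0.05,0,0,0,0,0,-0.12,0,0,0,0,0,-0.24,0,0,0,0,0,-0.4,0,0,0,0,0,-0.6,0,0,0,0,0,-0.8,0,0,0,0,0,-0.95,0,0,0,0,0,-1,0,0,0],
)

```text
clock: 38.3
tool_pos: [626.6, 125.9, 207.3]
tcp_rot: [[0.901, 0.434, 0.007], [0.434, -0.901, 0.001], [0.007, 0.002, -1.0]]
contact_force: [-0.6, -0.3, 0.4]
finger_gap: 85.5
gripper_force: 0.0
```

```bash
python3 - <<'E'
from snap import *
f,s=snap('m')['wrist'];hsv=cv2.cvtColor(f['frame'],cv2.COLOR_RGB2HSV)
C=cam(f,s);W=np.zeros((384,512),np.uint8);W[60:270,180:320]=1
ply=cv2.inRange(hsv,(15,40,40),(28,255,255))*W;br=cv2.inRange(hsv,(3,95,20),(14,255,255))*W
for n,m,z in(('long',ply,12),('push',br,32)):
    P=np.argwhere(cv2.morphologyEx(m,cv2.MORPH_OPEN,np.ones((3,3))))[:,::-1];print(n,cv2.boundingRect(np.int32(P)),rect(ray(C,P,z)))
E
```

```text
38.3 [626.6 125.9 207.3] [[0.901, 0.434, 0.007], [0.434, -0.901, 0.001], [0.007, 0.002, -1.0]] 85.5 [ 9. 12. 99.  0. 68. 73.]
long (214, 85, 72, 165) (array([622.6, 126.1]), 174.2, 69.8, 25.7)
push (226, 98, 49, 148) (array([624.4, 125.5]), 147.9, 45.0, 26.0)
```

>>> move_arm(
  steps=[-0.08,0.07,0,0,0,0,-0.18,0.16,0,0,0,0,-0.28,0.24,0,0,0,0,-0.38,0.33,0,0,0,0,-0.49,0.42,0,0,0,0,-0.6,0.52,0,0,0,0,-0.7,0.61,0,0,0,0,-0.797,0.693,0,0,0,0],
)

```text
clock: 39.15
tool_pos: [559.5, -22.3, 200.7]
tcp_rot: [[0.902, 0.432, -0.003], [0.432, -0.902, -0.0], [-0.003, -0.001, -1.0]]
contact_force: [0.2, -0.5, -0.7]
finger_gap: 85.6
gripper_force: 0.0
```

>>> move_arm(
  steps=[-0.1,0.09,0,0,0,0,-0.2,0.17,0,0,0,0,-0.3,0.26,0,0,0,0,-0.4,0.35,0,0,0,0,-0.5,0.43,0,0,0,0,-0.6,0.52,0,0,0,0,-0.7,0.61,0,0,0,0,-0.797,0.693,0,0,0,0],
)

```text
clock: 39.95
tool_pos: [496.6, -167.1, 200.8]
tcp_rot: [[0.902, 0.432, -0.003], [0.432, -0.902, 0.001], [-0.002, -0.002, -1.0]]
contact_force: [0.3, 0.1, 0.1]
finger_gap: 85.6
gripper_force: 0.0
```

>>> move_arm(
  steps=[-0.1,0.09,0,0,0,0,-0.22,0.19,0,0,0,0,-0.34,0.3,0,0,0,0,-0.46,0.4,0,0,0,0,-0.57,0.5,0,0,0,0,-0.68,0.59,0,0,0,0,-0.77,0.67,0,0,0,0,-0.797,0.693,0,0,0,0],
)

```text
clock: 40.75
tool_pos: [433.8, -312.5, 201.0]
tcp_rot: [[0.902, 0.431, -0.002], [0.431, -0.902, 0.001], [-0.002, -0.002, -1.0]]
contact_force: [-0.1, 0.0, 0.1]
finger_gap: 85.6
gripper_force: 0.0
```

```bash
python3 - <<'E'
from snap import *
f,s=snap('n')['wrist'];C=cam(f,s);hsv=cv2.cvtColor(f['frame'],cv2.COLOR_RGB2HSV)
p=proj(C,[[437,-311,80]])[0];u,v=p.astype(int);print(p)
for t in(70,80,90,100):
    W=np.zeros((384,512),np.uint8);W[v-35:v+35,u-35:u+35]=(hsv[v-35:v+35,u-35:u+35,2]>t)
    n,l,st,ce=cv2.connectedComponentsWithStats(W);i=l[v,u]
    if i: 
        P=np.argwhere(l==i)[:,::-1];c,r=cv2.minEnclosingCircle(np.float32(P));print(t,st[i],ce[i],c,r,ray(C,c,80))
E
```

```text
40.75 [ 433.8 -312.5  201. ] [[0.902, 0.431, -0.002], [0.431, -0.902, 0.001], [-0.002, -0.002, -1.0]] 85.6 [-38.   2. 112.  -0.  67.  26.]
[251.90352954 184.17517233]
70 [237 168  34  33 864] [253.2650463  183.99537037] (253.31817626953125, 184.0) 16.801374435424805 [[ 437.63025507 -311.97433692   80.        ]]
80 [237 168  34  33 835] [253.14371257 183.9760479 ] (253.27272033691406, 184.0) 16.75722885131836 [[ 437.61429421 -311.94098034   80.        ]]
90 [237 169  33  31 805] [253.15776398 183.94161491] (253.0, 183.5500030517578) 16.367826461791992 [[ 437.86118205 -311.57677836   80.        ]]
100 [238 169  32  31 782] [253.24680307 183.95780051] (253.17481994628906, 183.97677612304688) 15.984708786010742 [[ 437.59760795 -311.86066497   80.        ]]
```

View pics/n_wrist.png

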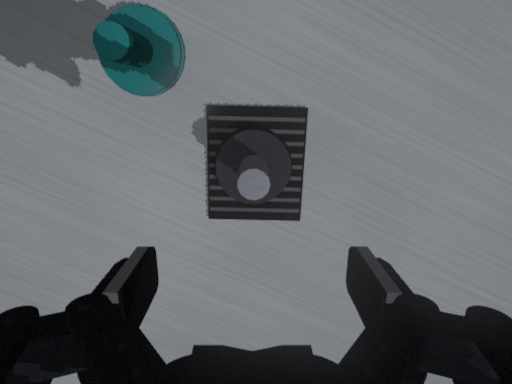

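The clamp foot stands in the middle of the mat, with its stem top at (253,184).

>>> move_arm(
  steps=[0.004,0.008,0.05,0,0,0,0.004,0.008,0.11,0,0,0,0.004,0.008,0.18,0,0,0,0.004,0.008,0.26,0,0,0,0.004,0.008,0.34,0,0,0,0.004,0.008,0.42,0,0,0,0.004,0.008,0.48,0,0,0,0.004,0.008,0.51,0,0,0],
)

```text
clock: 41.6
tool_pos: [437.0, -311.3, 124.2]
tcp_rot: [[0.901, 0.434, -0.002], [0.434, -0.901, 0.001], [-0.001, -0.002, -1.0]]
contact_force: [-0.0, -0.0, 0.6]
finger_gap: 85.2
gripper_force: 0.0
```

>>> move_arm(
  steps=[0,0,0.05,0,0,0,0,0,0.11,0,0,0,0,0,0.18,0,0,0,0,0,0.26,0,0,0,0,0,0.34,0,0,0,0,0,0.42,0,0,0,0,0,0.48,0,0,0,0,0,0.51,0,0,0],
)

```text
clock: 42.4
tool_pos: [436.9, -311.3, 47.7]
tcp_rot: [[0.901, 0.434, -0.002], [0.434, -0.901, 0.001], [-0.001, -0.002, -1.0]]
contact_force: [0.4, -0.7, -0.5]
finger_gap: 85.2
gripper_force: 0.0
```

>>> move_arm(
  steps=[0,0,0,0,0,0,0,0,0,0,0,0,0,0,0,0,0,0,0,0,0,0,0,0,0,0,0,0,0,0,0,0,0,0,0,0,0,0,0,0,0,0,0,0,0,0,0,0],
  grip=-1,
)

```text
clock: 43.2
tool_pos: [438.1, -312.2, 50.1]
tcp_rot: [[0.901, 0.434, 0.001], [0.434, -0.901, -0.001], [0.001, 0.001, -1.0]]
contact_force: [-0.7, -0.1, 6.1]
finger_gap: 26.8
gripper_force: 59.8
```

>>> move_arm(
  steps=[0,0,-0.03,0,0,0,0,0,-0.08,0,0,0,0,0,-0.15,0,0,0,0,0,-0.25,0,0,0,0,0,-0.37,0,0,0,0,0,-0.5,0,0,0,0,0,-0.62,0,0,0,0,0,-0.66,0,0,0],
)

```text
clock: 44.0
tool_pos: [439.1, -313.0, 151.8]
tcp_rot: [[0.901, 0.434, 0.004], [0.434, -0.901, -0.003], [0.002, 0.005, -1.0]]
contact_force: [0.9, -0.2, -2.9]
finger_gap: 26.6
gripper_force: 59.4
```

>>> move_arm(
  steps=[0.02,-0.05,0,0,0,0,0.06,-0.13,0,0,0,0,0.12,-0.25,0,0,0,0,0.18,-0.38,0,0,0,0,0.245,-0.51,0,0,0,0,0.31,-0.645,0,0,0,0,0.37,-0.78,0,0,0,0,0.431,-0.905,0,0,0,0],
)

```text
clock: 44.8
tool_pos: [435.2, -158.9, 146.5]
tcp_rot: [[0.901, 0.434, -0.003], [0.434, -0.901, 0.002], [-0.002, -0.003, -1.0]]
contact_force: [0.5, 0.1, -4.0]
finger_gap: 26.6
gripper_force: 59.4
```

>>> move_arm(
  steps=[0.054,-0.113,0,0,0,0,0.108,-0.226,0,0,0,0,0.162,-0.34,0,0,0,0,0.216,-0.453,0,0,0,0,0.27,-0.566,0,0,0,0,0.323,-0.679,0,0,0,0,0.377,-0.792,0,0,0,0,0.431,-0.905,0,0,0,0],
)

```text
clock: 45.6
tool_pos: [434.3, -9.4, 146.6]
tcp_rot: [[0.901, 0.434, -0.003], [0.434, -0.901, 0.001], [-0.003, -0.002, -1.0]]
contact_force: [0.3, 0.0, -5.0]
finger_gap: 26.9
gripper_force: 59.5
```

>>> move_arm(
  steps=[0.054,-0.113,0,0,0,0,0.108,-0.226,0,0,0,0,0.162,-0.34,0,0,0,0,0.216,-0.453,0,0,0,0,0.27,-0.566,0,0,0,0,0.323,-0.679,0,0,0,0,0.377,-0.792,0,0,0,0,0.431,-0.905,0,0,0,0],
)

```text
clock: 46.4
tool_pos: [433.4, 140.3, 146.6]
tcp_rot: [[0.901, 0.434, -0.003], [0.434, -0.901, -0.001], [-0.003, -0.001, -1.0]]
contact_force: [-1.0, -0.7, -4.4]
finger_gap: 26.7
gripper_force: 59.5
```

>>> move_arm(
  steps=[0.06,-0.125,0,0,0,0,0.12,-0.25,0,0,0,0,0.18,-0.38,0,0,0,0,0.245,-0.51,0,0,0,0,0.31,-0.645,0,0,0,0,0.37,-0.78,0,0,0,0,0.41,-0.87,0,0,0,0,0.431,-0.905,0,0,0,0],
)

```text
clock: 47.2
tool_pos: [433.6, 290.7, 147.2]
tcp_rot: [[0.9, 0.435, -0.002], [0.435, -0.9, -0.001], [-0.002, -0.0, -1.0]]
contact_force: [-0.7, 0.4, -3.8]
finger_gap: 26.8
gripper_force: 59.6
```

>>> move_arm(
  steps=[0,0,0.03,0,0,0,0,0,0.07,0,0,0,0,0,0.13,0,0,0,0,0,0.19,0,0,0,0,0,0.24,0,0,0,0,0,0.28,0,0,0,0,0,0.3,0,0,0,0,0,0.3,0,0,0],
)

```text
clock: 48.0
tool_pos: [434.8, 289.3, 102.6]
tcp_rot: [[0.901, 0.434, -0.001], [0.434, -0.901, -0.001], [-0.001, 0.0, -1.0]]
contact_force: [0.5, 0.5, -4.5]
finger_gap: 26.6
gripper_force: 59.6
```

```bash
python3 - <<'E'
from snap import *
f,s=snap('o')['wrist'];hsv=cv2.cvtColor(f['frame'],cv2.COLOR_RGB2HSV)
C=cam(f,s);T=s['tcp_rot'];W=np.zeros((384,512),np.uint8);W[60:290,130:380]=1
ply=cv2.inRange(hsv,(15,40,40),(28,255,255))*W
P=np.argwhere(cv2.morphologyEx(ply,cv2.MORPH_OPEN,np.ones((3,3))))[:,::-1];print(cv2.boundingRect(np.int32(P)))
w=ray(C,P,12)[:,:2];h=cv2.convexHull(np.float32(w))[:,0]
c0=np.array([434.9,289.3])
for _ in range(3):
    k=h[np.abs(np.linalg.norm(h-c0,axis=1)-55)<4];q=np.linalg.lstsq(np.c_[2*k,np.ones(len(k))],(k**2).sum(1),rcond=None)[0];c0=q[:2]
print(len(k),c0,np.sqrt(q[2]+c0@c0),'rel tool',T[:2,:2].T@(c0-s['tool_pos'][:2]))
E
```

```text
48.0 [434.8 289.3 102.6] [[0.901, 0.434, -0.001], [0.434, -0.901, -0.001], [-0.001, 0.0, -1.0]] 26.6 [ 31.   6. 118.  -0.  56.  95.]
(178, 123, 151, 101)
48 [435.87307635 288.50404086] 54.42216172306842 rel tool [0.62554949 1.23800888]
```

View pics/o_wrist.png

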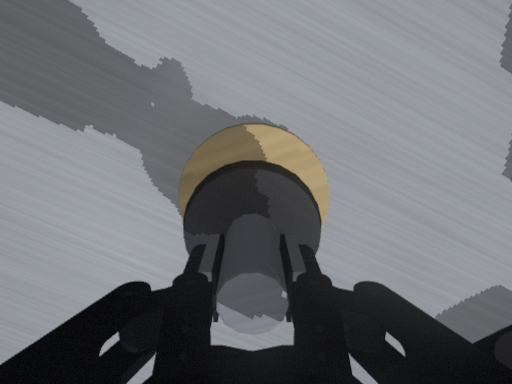

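The clamp foot is centred over the round rest, which spans (178,123) to (329,223), within about 1.5 mm. I'll lower it now.

>>> move_arm(
  steps=[0.003,0.007,0.03,0,0,0,0.003,0.007,0.07,0,0,0,0.003,0.007,0.12,0,0,0,0.003,0.007,0.17,0,0,0,0.003,0.007,0.22,0,0,0,0.003,0.007,0.255,0,0,0,0.003,0.007,0.275,0,0,0,0.003,0.007,0.28,0,0,0],
)

```text
clock: 48.85
tool_pos: [435.6, 288.7, 60.7]
tcp_rot: [[0.901, 0.434, -0.001], [0.434, -0.901, -0.0], [-0.001, 0.0, -1.0]]
contact_force: [0.9, 0.6, -4.3]
finger_gap: 27.1
gripper_force: 59.6
```

>>> move_arm(
  steps=[0,0,0.005,0,0,0,0,0,0.01,0,0,0,0,0,0.015,0,0,0,0,0,0.02,0,0,0,0,0,0.025,0,0,0,0,0,0.03,0,0,0,0,0,0.033,0,0,0,0,0,0.033,0,0,0],
)

```text
clock: 49.65
tool_pos: [436.0, 288.9, 57.1]
tcp_rot: [[0.901, 0.434, -0.0], [0.434, -0.901, -0.0], [-0.0, -0.0, -1.0]]
contact_force: [-4.9, -2.0, 6.2]
finger_gap: 26.5
gripper_force: 60.5
```

>>> move_arm(
  steps=[0,0,0,0,0,0,0,0,0,0,0,0,0,0,0,0,0,0,0,0,0,0,0,0,0,0,0,0,0,0,0,0,0,0,0,0,0,0,0,0,0,0,0,0,0,0,0,0],
  grip=1,
)

```text
clock: 50.45
tool_pos: [435.9, 288.9, 56.3]
tcp_rot: [[0.901, 0.434, -0.0], [0.434, -0.901, -0.0], [-0.0, -0.0, -1.0]]
contact_force: [-0.8, -0.2, -0.2]
finger_gap: 85.4
gripper_force: 0.0
```

>>> move_arm(
  steps=[0,0,-0.05,0,0,0,0,0,-0.12,0,0,0,0,0,-0.24,0,0,0,0,0,-0.4,0,0,0,0,0,-0.6,0,0,0,0,0,-0.8,0,0,0,0,0,-0.95,0,0,0,0,0,-1,0,0,0],
)

```text
clock: 51.25
tool_pos: [437.8, 290.0, 210.7]
tcp_rot: [[0.901, 0.434, 0.006], [0.434, -0.901, 0.004], [0.007, -0.001, -1.0]]
contact_force: [0.7, 0.5, 0.5]
finger_gap: 85.6
gripper_force: 0.0
```

>>> move_arm(
  steps=[0,0,-0.2,0,0,0,0,0,-0.4,0,0,0,0,0,-0.6,0,0,0,0,0,-0.75,0,0,0,0,0,-0.8,0,0,0,0,0,-0.8,0,0,0,0,0,-0.8,0,0,0,0,0,-0.8,0,0,0],
)

```text
clock: 52.05
tool_pos: [435.1, 288.4, 324.1]
tcp_rot: [[0.901, 0.434, -0.003], [0.434, -0.901, -0.002], [-0.004, 0.0, -1.0]]
contact_force: [0.2, -0.4, -0.3]
finger_gap: 85.3
gripper_force: 0.0
```

```bash
python3 - <<'E'
from snap import *
f,s=snap('p')['wrist'];C=cam(f,s);hsv=cv2.cvtColor(f['frame'],cv2.COLOR_RGB2HSV)
p=proj(C,[[436,288.6,87]])[0];u,v=p.astype(int)
W=np.zeros((384,512),np.uint8);W[v-25:v+25,u-25:u+25]=((hsv[:,:,2]>75)&(hsv[:,:,1]<50))[v-25:v+25,u-25:u+25]
n,l,st,ce=cv2.connectedComponentsWithStats(W);i=l[v,u];print(p,st[i],ray(C,ce[i],87))
ply=cv2.inRange(hsv,(15,40,40),(28,255,255));ply=cv2.morphologyEx(ply,cv2.MORPH_OPEN,np.ones((3,3)));P=np.argwhere(ply)[:,::-1];w=ray(C,P,12)[:,:2];w=w[np.linalg.norm(w-[436,288.6],axis=1)<75];print(cv2.minEnclosingCircle(np.float32(w)))
cv2.imwrite('pics/p2.png',f['frame'][:,:,::-1])
E
```

```text
52.05 [435.1 288.4 324.1] [[0.901, 0.434, -0.003], [0.434, -0.901, -0.002], [-0.004, 0.0, -1.0]] 85.3 [ 31.  -4. 104.   0.  80.  95.]
[251.89856684 158.87169416] [241 148  23  23 424] [[435.97061086 288.7224253   87.        ]]
((435.4668884277344, 288.52789306640625), 54.886741638183594)
```

View pics/p_wrist.png

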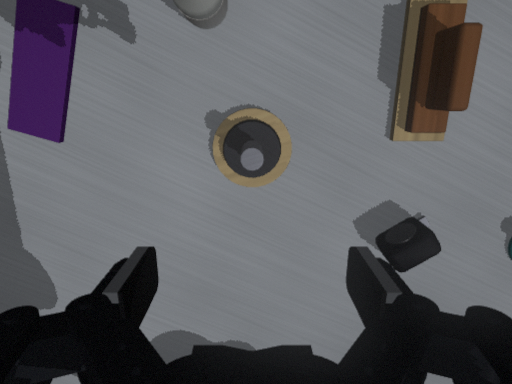

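The clamp foot is centred on the round rest at (252,148), within 1 mm. The push block is on the long rest at about (432,70), and the tape and glue have not moved.

```bash
python3 -c "
from plant import bot
print(bot.finish_job())"
```

```text
the job is handed in; nothing more can be done
None
```

The job is handed in at 52 s of the 125 s limit: all three accessories stand released on their matching rests, each within about 2 mm of centre by camera, after the clamp foot was parked on the mat; no verdict came back from the judging.

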